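# Reset the tripped control box through its guide slot

### The job

The control box on the bench has tripped. Take the yellow-handled screwdriver from its wooden stand, put its tip down into the long slot in the box's cover and slide it along the slot floor until it drops into the hidden hole, then push the reset plunger in that hole all the way down; it stays down by itself. Finally put the screwdriver back upright in the hole of its stand, fully down, and let go; leave the other things on the bench where they are.

Things in the scene. Friction and masses are not known exactly. Their poses are not given: they have to be found in the camera images.
- box: Grey control box fixed to the bench, 90 mm (its x) by 200 mm (its y) by 62 mm high; origin at the centre of its underside, z up. Its top has one slot, centred, running along the box's y: 80 x 13 mm with straight walls; the edges slope inward over the upper 6 mm (mouth 92 x 25 mm). Flat black slot floor 30 mm above the bench (32 mm below the cover).
- plunger (a joint): Reset plunger in the hidden hole in the slot floor; 0 m is up (tripped), 0.008 m fully down (reset). Its flat top starts 6 mm below the slot floor. Moves straight down at about 4 N to a hard stop and stays where left. The hole is 12 mm long and as wide as the slot; its centre lies anywhere within 28 mm of the slot's middle, different each time.
- slot_top (a point): Middle of the slot, level with the top of the cover (62 mm above the bench); its axes are the box's: x across the slot, y along it, z up.
- stand: Plain light wooden block fixed to the bench, 64 x 64 mm and 92 mm high; origin at the centre of its underside. In the centre of its top is one upright square hole, 13 x 13 mm, down to 6 mm above the bench, its mouth sloping inward from 21 mm over the upper 4 mm. The screwdriver's handle comes to rest on this mouth, tip about 14 mm above the bench, leaning up to 0.09 rad.
- stand_hole0 (a point): Centre of the mouth of the stand's hole, on the block's top, 92 mm above the bench.
- driver: Yellow-handled screwdriver, 162 mm, about 80 g, at first upright in the stand, tip down. Its y axis runs along the shaft from tip to handle end; the centre line lies 13 mm from the origin along the body's +z. Steel shank 7 mm thick with a flat tip at y = -81 mm; round handle, 26 mm at its thickest, from y = -6 mm to y = +79 mm.
- driver_tip (a point): Centre of the screwdriver's flat tip, on the shaft's centre line.
- driver_end (a point): Centre of the handle's end (the upper end), on the centre line, 160 mm from the tip. Grasp the handle from above, 20 to 40 mm below this point.
- tape_measure: Yellow tape measure lying on the bench, 66 x 72 x 34 mm; a bystander. Origin at the centre of its underside.
- glue_bottle: White bottle with a red pointed cap, 50 mm across and 140 mm high, standing; a bystander. Origin at the centre of its underside.
- elec_tape: Small black roll of tape, 53 mm across and 19 mm high; a bystander. Origin at the centre of its underside.
There are look-alikes about, which are no part of the job. What is shaped like the driver but green is not meant.

How it is judged:
By the outcome, as a careful person would: the job done as asked, in the order asked, and still so for the second after the job is handed in, with the robot touching nothing.
It also fails if it takes over 67 s, if anything falls off the work surface, if the arm or the gripper's body presses on something with over 40 N, if the wrist force passes 120 N, or if a joint passes its speed limit or range.

### The arm

A 6-joint arm with a two-finger parallel gripper is mounted at the origin on a cart in front of the work surface, level with it; the furniture and walls round the work are solid. World frame = base frame: x ahead of the robot, y to its left, z up, the work surface at z = 0. Lengths are in m, angles in rad, forces in N, time in s.
With the tool pointing down it reaches from about 0.3 to 0.775 m from the base axis. Payload 14.6 kg.
Tool frame: the origin (TCP) lies at the very end of the fingers, on their centre line; the grasp point (between the pads) lies 19 mm behind it (r.grip_depth is the distance from the TCP to the grasp point, in m); x points along the fingers, y is the direction in which the jaws open and shut, and the axes are right-handed (so a half turn about x gives the same grasp; the last joint's range is limited). The gripper opens to 94 mm and grips with 3 to 60 N. Pads are 16 mm wide; open, the fingers measure 119 mm over their backs; the gripper's body (75 mm by 177 mm) begins 78 mm behind the grasp point.
Start: joints at [-1.26, 0.3, 1.521, -0, 1.321, -0.067], TCP at [0.203, -0.511, 0.205] pointing down, gripper open.
Joint ranges: [-3.03, 3.03], [-0.79, 2.21], [0.23, 2.52], [-1.04, 4.18], [0, 3.07], [-2.55, 2.55]. Speed limits (rad/s): [2.22, 2.22, 2.57, 3.14, 3.14, 3.14].

### API

Orientations are given as a unit quaternion [x, y, z, w].
In Python, from plant import r gives the robot as it stands. The module is installed in compiled form; this text tells all that it offers. Calls block until the motion is done:
- r.goto(position, orientation): joint-space move of the TCP to a pose.
- r.move_straight(position, frame=None, max_speed=0.15, contact_N=None): straight line of the TCP; frame=None keeps the orientation; max_speed is the mean speed in m/s. With contact_N (N) it stops when the force on the tool has changed by that much, and returns True; else False.
- r.movej(angles): joint-space move.
- r.grip(opening): finger opening in m; the grip force is fixed at half the most; returns when the fingers have stopped.
- r.hold(seconds).
- r.solve_ik(position, orientation): joint angles nearest the present ones, or None.
- r.get_state(): the state.
- r.read_camera(name): name is "scene" or "top"; returns a dict with "img" (384x512x3 uint8, red, green, blue), "fx", "fy", "cx", "cy" (pixels), "R" (3x3) and "t" (3): a world point X has camera coordinates R X + t. Camera axes: x right, y down, z forward; pixel columns grow to the right and rows downward; lengths in m; the calibration is good to about 2 mm. A picture is of the moment at which its call begins. There is no depth.
A pose or a line that the arm cannot do raises r.IKError and nothing moves.
- r.sign_off(): hands the job in, once; it reports no verdict.
The state is a dict: "time_s": time; "joint_pos": joint angles; "qd": joint speeds; "tau": joint torques, N m; "tcp_pos": TCP position; "tool_rot": TCP orientation; "ft_force": force on the tool from outside, world axes, zero at the start; "wrist_torque": the same for the moment, N m; "grip_width": finger opening in m.
Only numpy, scipy, OpenCV 4.12 (cv2) and the standard library are available. Lean on these libraries where they do the work, as an engineer would, in place of code of your own. Each camera call takes 0.05 s, during which the arm holds its last target. There are 200 camera calls.

## Working session

There is one attempt and no reset: what is moved stays moved. The work goes in short steps, each a Python script; the robot and the scene stay as the last script left them, time stands still between calls to the robot, and variables do not carry over. Pictures are saved under pics/ and viewed, on a budget of 10 in all, crops included, one or two more only if the job needs it, and the job is handed in when it is done.

```bash
mkdir -p pics
python3 - <<'E'
from plant import r
import cv2,numpy as np
for n in("scene","top"):
    c=r.read_camera(n); cv2.imwrite(f"pics/{n}0.png",c["img"][:,:,::-1])
    print(n,c["fx"],c["fy"],c["cx"],c["cy"],np.round(c["R"],3).tolist(),np.round(c["t"],3), "pos",np.round(-np.array(c["R"]).T@c["t"],3))
s=r.get_state();print(s["time_s"],s["tool_rot"],s["grip_width"],s["ft_force"])
E
```

```text
scene 471.5527055865981 471.5527055865981 262.731259544269 190.48906753779337 [[-0.686, -0.727, 0.015], [-0.397, 0.357, -0.845], [0.61, -0.586, -0.534]] [0.294 0.35  0.863] pos [-0.185  0.594  0.752]
top 456.64691307824444 456.64691307824444 253.75429600413923 193.09820095147407 [[0.012, -1.0, -0.013], [-0.995, -0.011, -0.104], [0.104, 0.014, -0.994]] [-0.089  0.547  1.184] pos [ 0.422 -0.1    1.233]
0.1 [-0.69448508 -0.13316111  0.69456551 -0.13242862] 0.09384203394775749 [ 0.39865774 -0.59033222 -0.70559316]
```

View pics/scene0.png

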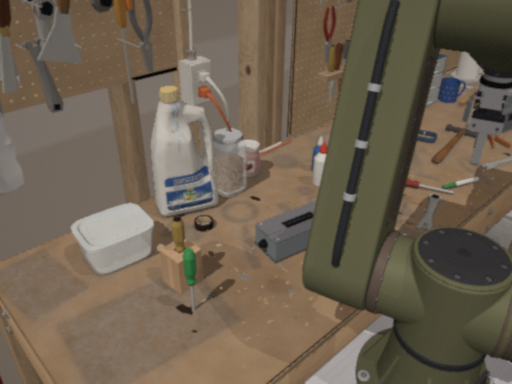

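View pics/top0.png

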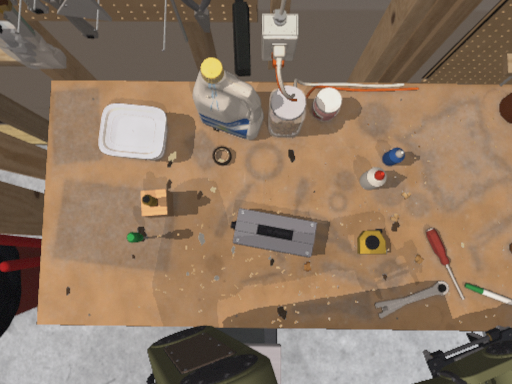

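Scene view: yellow/olive handle in the stand at about (178,235), and a green-handled look-alike at (190,265). Top view: stand driver at (150,200), green one at (134,237), tape measure at (373,241), box slot around (275,232). Other candidates are the red screwdriver at top (440,250) and the tape measure, which is yellow but the wrong shape. I choose the one in the stand and check it in a crop.

Run:
```python
import cv2,numpy as np
a=cv2.imread("pics/scene0.png")[205:325,140:240];b=cv2.imread("pics/top0.png")[180:255,110:210];c=cv2.imread("pics/top0.png")[195:270,225:325]
f=lambda i,k:cv2.resize(i,None,fx=k,fy=k,interpolation=cv2.INTER_CUBIC)
A=f(a,4.8);B=np.vstack([f(b,3.8),f(c,3.8)])
h=max(A.shape[0],B.shape[0]);p=lambda i:np.pad(i,((0,h-i.shape[0]),(0,0),(0,0)))
o=np.hstack([p(A)[:, :410],p(B)]);cv2.imwrite("pics/crop0.png",o);print(o.shape)
```

```text
(576, 790, 3)
```

View pics/crop0.png

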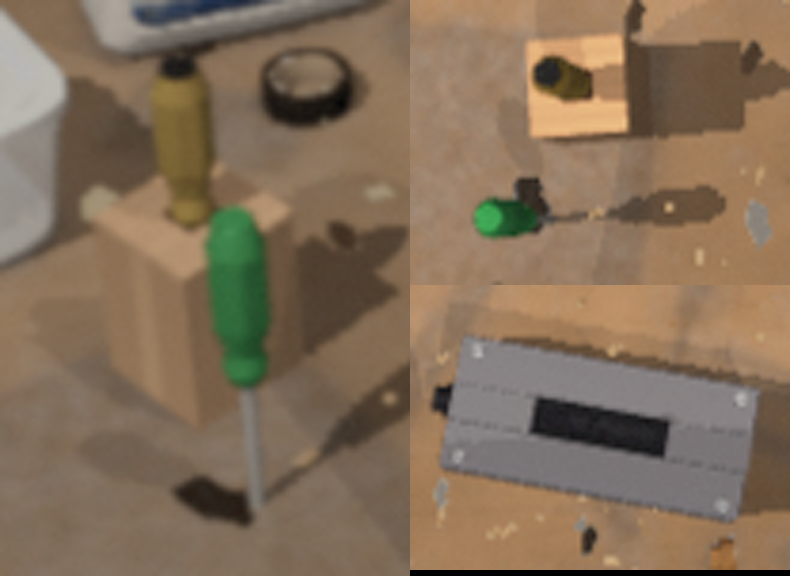

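Crop: the handle with a black end cap in the stand, at top px (146,200), is the yellow driver. The green one stands free in front of it, at (131,237). The black slot is at top px about (274,233). Next I measure.

```bash
cat > h.py <<'E'
import cv2,numpy as np
from plant import r
def ray(c,uv):
    R=np.array(c["R"]);d=R.T@[(uv[0]-c["cx"])/c["fx"],(uv[1]-c["cy"])/c["fy"],1.]
    return -R.T@np.array(c["t"]),d/np.linalg.norm(d)
def onz(c,uv,z):
    o,d=ray(c,uv);return o+d*(z-o[2])/d[2]
def tri(c1,p1,c2,p2):
    o1,d1=ray(c1,p1);o2,d2=ray(c2,p2)
    s=np.linalg.lstsq(np.c_[d1,-d2],o2-o1,rcond=None)[0]
    a,b=o1+s[0]*d1,o2+s[1]*d2;return (a+b)/2,np.linalg.norm(a-b)
def proj(c,X):
    p=np.array(c["R"])@X+c["t"];return p[:2]/p[2]*[c["fx"],c["fy"]]+[c["cx"],c["cy"]]
E
python3 - <<'E'
from h import *
t=r.read_camera("top");s=r.read_camera("scene")
np.set_printoptions(precision=4,suppress=True)
def big(m,roi):
    x0,x1,y0,y1=roi;q=np.zeros(m.shape,np.uint8);q[y0:y1,x0:x1]=m[y0:y1,x0:x1]
    k=cv2.findContours(q,cv2.RETR_EXTERNAL,cv2.CHAIN_APPROX_NONE)[0];return max(k,key=cv2.contourArea)
g=cv2.cvtColor(t["img"],cv2.COLOR_RGB2GRAY);hsv=cv2.cvtColor(t["img"],cv2.COLOR_RGB2HSV)
def rect(k,z,name):
    b=cv2.boxPoints(cv2.minAreaRect(k.astype(np.float32)));P=np.array([onz(t,p,z) for p in b])
    e=P[1]-P[0],P[2]-P[1];print(name,"c",P.mean(0),"sides",[np.linalg.norm(v[:2]) for v in e],"ang",[np.degrees(np.arctan2(v[1],v[0])) for v in e],"px",b.mean(0))
rect(big((g<60).astype(np.uint8),(245,308,215,250)),.062,"slot")
gray=((hsv[:,:,1]<50)&(g>70)|(g<60)).astype(np.uint8)
gray=cv2.morphologyEx(gray,cv2.MORPH_OPEN,np.ones((5,5)))
rect(big(gray,(228,322,203,262)),.062,"box")
w=((hsv[:,:,2]>165)&(hsv[:,:,1]>50)).astype(np.uint8);w=cv2.morphologyEx(w,cv2.MORPH_CLOSE,np.ones((15,15)))
rect(big(w,(135,172,184,220)),.092,"stand")
C=[(526,40),(628,35),(630,132),(528,135)];P=np.array([onz(t,((x-410)/3.8+110,y/3.8+180),.092) for x,y in C]);print("stand manual",P.mean(0),np.linalg.norm(np.diff(P,axis=0),axis=1))
# black end caps
hs=cv2.cvtColor(s["img"],cv2.COLOR_RGB2GRAY)
def cen(m,x0,x1,y0,y1):
    k=m[y0:y1,x0:x1];ys,xs=np.nonzero(k);return xs.mean()+x0,ys.mean()+y0,len(xs)
pt=cen(g<50,140,157,190,210);ps=cen(hs<50,170,188,214,226);print(pt,ps)
print("end",tri(t,pt,s,ps)); print("end@.174",onz(t,pt,.174))
H=cv2.cvtColor(s["img"],cv2.COLOR_RGB2HSV)
gt=(490-410)/3.8+110,217/3.8+180
print("green end@.16",onz(t,gt,.16),"tri",tri(t,gt,s,(189,250)),"green tip scene",onz(s,(140+258/4.8,205+508/4.8),0))
E
```

```text
slot c [ 0.4449 -0.1378  0.062 ] sides [np.float64(0.0241520013630844), np.float64(0.08972320529278599)] ang [np.float64(-9.871628267217586), np.float64(-99.8094618047099)] px [274.689  231.9795]
box c [ 0.4452 -0.1326  0.062 ] sides [np.float64(0.09198289185275337), np.float64(0.21448204043595157)] ang [np.float64(-9.488862694242684), np.float64(-99.80728355753966)] px [272.7525 231.9149]
stand c [0.521  0.1697 0.092 ] sides [np.float64(0.09117336839403486), np.float64(0.08078711307401258)] ang [np.float64(-89.4002775309696), np.float64(-178.22443562990213)] px [153. 200.]
stand manual [0.5147 0.1664 0.092 ] [0.0679 0.0644 0.0675]
(np.float64(145.96875), np.float64(198.625), 32) (np.float64(177.8857142857143), np.float64(217.34285714285716), 35)
end (array([0.5161, 0.1658, 0.1756]), np.float64(0.0017209602203497256))
end@.174 [0.5168 0.1669 0.174 ]
green end@.16 [0.427  0.2022 0.16  ] tri (array([0.427 , 0.2017, 0.1618]), np.float64(7.526951988934578e-05)) green tip scene [ 0.4237  0.2055 -0.    ]
```

```bash
cat >> h.py <<'E'
from scipy.spatial.transform import Rotation as Ro
np.set_printoptions(precision=4,suppress=True)
YAW=np.radians(80.2); U=np.array([np.cos(YAW),np.sin(YAW),0])   # slot direction
def q(sgn):
    y=sgn*U;x=np.array([0,0,-1.]);return Ro.from_matrix(np.c_[x,y,np.cross(x,y)]).as_quat()
SLOT=np.array([.445,-.138,.062]);HOLE=np.array([.515,.1664,.092])
def st(m=""):
    s=r.get_state();print(m,"t",round(s["time_s"],2),"tcp",np.array(s["tcp_pos"]),"f",np.array(s["ft_force"]),"w",round(s["grip_width"],4));return s
E
python3 - <<'E'
from h import *
for g in(1,-1):
    print(g,*[r.solve_ik(p,q(g)) for p in([.516,.166,.22],[.445,-.138,.25])])
E
```

```text
1 [ 0.2437  0.271   1.5238 -0.      1.3468 -1.1561] [-0.3793  0.0765  1.6816 -0.      1.3835 -1.7791]
-1 [ 0.2437  0.271   1.5238 -0.      1.3468  1.9855] [-0.3793  0.0765  1.6816  0.      1.3835  1.3625]
```

Run:
```python
from h import *
r.goto([.516,.166,.24],q(1)); st("above")
print(r.move_straight([.516,.166,.127],max_speed=.1,contact_N=8)); st("down")
r.grip(0.0); st("grip")
r.move_straight([.516,.166,.31],max_speed=.12); s=st("up")
t=r.read_camera("top");c=r.read_camera("scene")
P=proj(c,np.array([.516,.166,.18])).astype(int);Q=proj(t,np.array([.516,.166,.2])).astype(int);print(P,Q)
f=lambda i,p:cv2.resize(i[max(p[1]-70,0):,max(p[0]-50,0):][:140,:100],None,fx=4,fy=4,interpolation=cv2.INTER_CUBIC)
o=np.hstack([f(c["img"],P),f(t["img"],Q)]);print(o.shape,s["tool_rot"]);cv2.imwrite("pics/held.png",o[:,:,::-1])
np.savez("held.npz",c=c["img"],t=t["img"])
```

```text
above t 2.84 tcp [0.5162 0.1654 0.2399] f [-0.2347  0.1399  0.6055] w 0.0939
False
down t 4.12 tcp [0.5163 0.1661 0.1276] f [-0.0078 -0.4175  0.0562] w 0.0939
grip t 5.19 tcp [0.516  0.1661 0.1271] f [0.1201 1.3393 0.5993] w 0.0254
up t 6.87 tcp [0.5159 0.166  0.3094] f [-1.3579  0.4285 -1.6081] w 0.0253
[177 215] [143 197]
(560, 800, 3) [ 0.0603  0.7049 -0.0605  0.7042]
```

View pics/held.png

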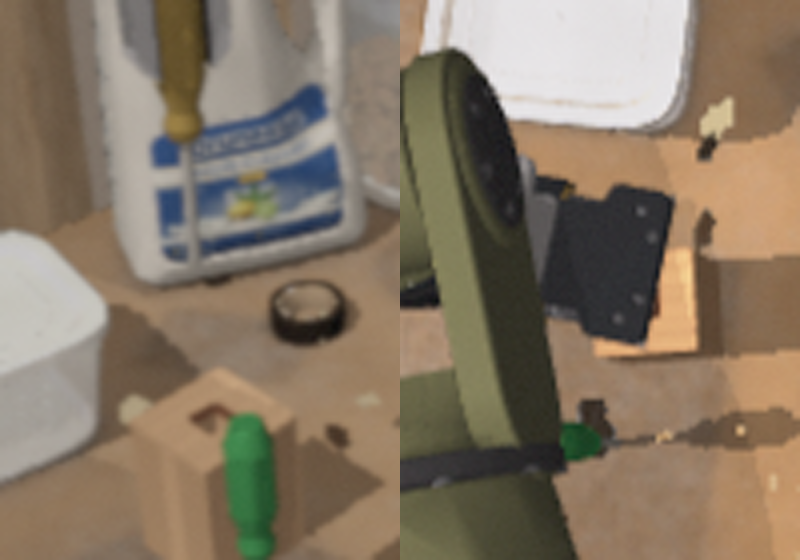

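Scene: driver held, tip at about px (175.5,213.8), handle nearly straight; the stand hole is now visible. The arm hides the tip from the top camera. I solve the across-slot lean from the scene tip pixel, since the pads fix the other direction.

Run:
```python
from h import *
c=r.read_camera("scene")
for X in([.516,.166,.198],[.506,.166,.198],[.516,.166,.268]):print(X,proj(c,np.array(X)))
print("seen tip 175.5 213.8 ; handle bottom ~172.7,180")
print("stand hole px", (127+212/4,145+418/4), "->",onz(c,(127+212/4,145+418/4),.092), "expect px",proj(c,HOLE))
```

```text
[0.516, 0.166, 0.198] [176.523  208.4931]
[0.506, 0.166, 0.198] [179.3219 210.5393]
[0.516, 0.166, 0.268] [173.5962 179.427 ]
seen tip 175.5 213.8 ; handle bottom ~172.7,180
stand hole px (180.0, 249.5) -> [0.514  0.1689 0.092 ] expect px [180.6645 248.7899]
```

Run:
```python
from h import *
p=SLOT+.031*U
r.goto([p[0],p[1],.26],q(1)); r.move_straight([p[0],p[1],.196],max_speed=.1); s=st("over")
t=r.read_camera("top");c=r.read_camera("scene")
P=proj(c,np.array([p[0],p[1],.08])).astype(int);Q=proj(t,SLOT).astype(int);print(P,Q)
L=[max(P[0]-50,0),max(P[1]-60,0)]
f=lambda i,x,y:cv2.resize(i[y:y+140,x:x+100],None,fx=4,fy=4,interpolation=cv2.INTER_CUBIC)
o=np.hstack([f(c["img"],*L),f(t["img"],Q[0]-50,Q[1]-70)]);print(L,Q-[50,70]);cv2.imwrite("pics/over.png",o[:,:,::-1])
for d in(-.046,.046):
  for e in(-.0125,.0125):print("mouth corner px",proj(c,SLOT+d*U+e*np.array([-U[1],U[0],0])))
for z in(.07,.08):print("tip px exp",z,proj(c,np.array([*s["tcp_pos"][:2],z])))
```

```text
over t 8.91 tcp [ 0.4506 -0.1074  0.1966] f [ 0.5015 -0.3569 -0.891 ] w 0.0252
[288 217] [274 231]
[np.int64(238), np.int64(157)] [224 161]
mouth corner px [309.8614 211.0774]
mouth corner px [316.0022 215.8382]
mouth corner px [280.6782 222.4139]
mouth corner px [286.6075 227.5274]
tip px exp 0.07 [288.5705 220.3417]
tip px exp 0.08 [288.7489 217.0357]
```

View pics/over.png

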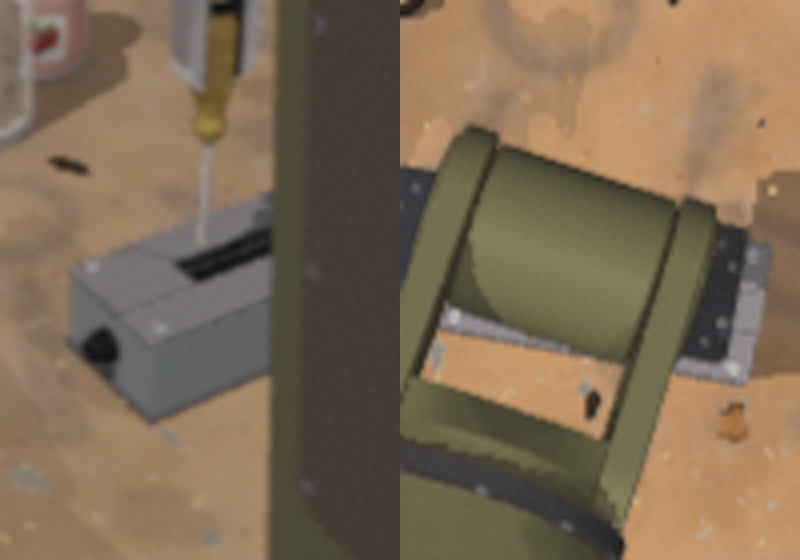

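Scene: tip at px (288.8,217.8), which matches the expected vertical tip at z about 0.078, above the near end of the slot mouth. Descending now; floor contact should come at TCP z of about 0.149.

Run:
```python
from h import *
p=SLOT+.031*U
h=r.move_straight([p[0],p[1],.133],max_speed=.03,contact_N=5);s=st(f"contact {h}")
z=s["tcp_pos"][2]
if h and z<.156:
    f0=s["ft_force"][2]; zc=z-.0005
    for i in range(1,4):
        pp=p-.003*i*U
        r.move_straight([pp[0],pp[1],zc],max_speed=.03);s=st(f"slide {i}")
```

```text
contact True t 10.54 tcp [ 0.4505 -0.1073  0.1444] f [-0.0139  1.3595  4.3449] w 0.0253
slide 1 t 10.79 tcp [ 0.4503 -0.1102  0.1444] f [0.5069 3.4404 6.1498] w 0.025
slide 2 t 11.04 tcp [ 0.4498 -0.1132  0.1444] f [-0.2584  2.7775  5.1081] w 0.0254
slide 3 t 11.29 tcp [ 0.4493 -0.1162  0.1444] f [0.4344 2.9107 5.9086] w 0.0249
```

Run:
```python
from h import *
p=SLOT+.031*U; zc=.1439; low=0
for i in range(4,23):
    pp=p-.003*i*U
    r.move_straight([pp[0],pp[1],zc],max_speed=.03);s=st(f"s={31-3*i}")
    f=np.array(s["ft_force"])
    if f[2]<2 or abs(f[:2]@U[:2])>10: break
    if f[2]<4: zc-=.0003
    if f[2]>9: zc+=.0003
```

```text
s=19 t 11.54 tcp [ 0.4487 -0.1191  0.1444] f [0.0454 3.516  6.2805] w 0.0252
s=16 t 11.79 tcp [ 0.4482 -0.1221  0.1444] f [0.8308 1.9415 4.9871] w 0.0253
s=13 t 12.04 tcp [ 0.4477 -0.1251  0.1444] f [0.885  3.2465 4.9891] w 0.0254
s=10 t 12.29 tcp [ 0.4472 -0.128   0.1444] f [0.9288 1.8995 5.4386] w 0.0257
s=7 t 12.54 tcp [ 0.4467 -0.131   0.1444] f [0.3443 2.3129 6.0683] w 0.0254
s=4 t 12.79 tcp [ 0.4459 -0.1341  0.1441] f [-0.101   1.1049  4.7203] w 0.0252
s=1 t 13.04 tcp [ 0.4449 -0.1372  0.1435] f [-0.2707  0.9517 -0.604 ] w 0.0253
```

Run:
```python
from h import *
p=SLOT-.0005*U
r.move_straight([p[0],p[1],.1415],max_speed=.03);st("in")
h=r.move_straight([p[0],p[1],.1355],max_speed=.02);st(f"plunger {h}")
h=r.move_straight([p[0],p[1],.124],max_speed=.02,contact_N=14);st(f"stop {h}")
r.hold(.2);st("held")
```

```text
in t 13.29 tcp [ 0.4447 -0.1385  0.1412] f [-1.4769  0.384   0.581 ] w 0.025
plunger False t 13.74 tcp [ 0.4448 -0.1384  0.1353] f [ 0.177   0.0884 -0.7222] w 0.0251
stop True t 14.14 tcp [ 0.4457 -0.1385  0.1301] f [-0.0368  3.1135  7.5709] w 0.0248
held t 14.34 tcp [ 0.4456 -0.1384  0.1301] f [-0.5517  2.7457  7.0806] w 0.0253
```

Contact came 14.3 mm below floor level, which matches fully down. I saw no force at the 9 mm depth, though, so I'm pressing harder to confirm the hard stop.

Run:
```python
from h import *
p=SLOT-.0005*U
for z in(.1295,.1288,.128):
    r.move_straight([p[0],p[1],z],max_speed=.02);s=st(f"cmd {z}")
    if s["ft_force"][2]>25: break
r.hold(.2);st()
```

```text
cmd 0.1295 t 14.59 tcp [ 0.4454 -0.1384  0.1301] f [-0.4287  2.2617  8.8661] w 0.025
cmd 0.1288 t 14.84 tcp [ 0.4458 -0.1385  0.1299] f [-1.5389  2.6581 14.21  ] w 0.0253
cmd 0.128 t 15.09 tcp [ 0.4462 -0.1386  0.1298] f [-0.5336  2.6496 20.4821] w 0.0254
 t 15.29 tcp [ 0.4462 -0.1386  0.1297] f [-0.7037  3.7725 20.7718] w 0.0252
```

Hard stop confirmed: stiff, 20 N, no slip. Withdrawing and returning to the stand with a look before insertion.

Run:
```python
from h import *
p=SLOT-.0005*U
r.move_straight([p[0],p[1],.235],max_speed=.12);st("out")
r.goto([.4457,-.1384,.28],q(1));r.goto([.516,.166,.28],q(1))
r.move_straight([.516,.166,.216],max_speed=.12);s=st("over")
c=r.read_camera("scene");P=proj(c,np.array([.516,.166,.10])).astype(int);L=P-[50,80]
o=cv2.resize(c["img"][L[1]:L[1]+110,L[0]:L[0]+100],None,fx=5,fy=5,interpolation=cv2.INTER_CUBIC);cv2.imwrite("pics/over2.png",o[:,:,::-1])
print(L,"exp tip",(proj(c,np.array([*s["tcp_pos"][:2],.1016]))-L)*5,"hole",(proj(c,HOLE)-L)*5)
```

```text
out t 16.33 tcp [ 0.4446 -0.1384  0.2341] f [-0.5531 -0.5078  0.1185] w 0.0249
over t 18.51 tcp [0.5163 0.1658 0.2168] f [0.2924 0.3376 0.647 ] w 0.0251
[130 165] exp tip [251.0179 399.661 ] hole [253.3227 418.9497]
```

View pics/over2.png

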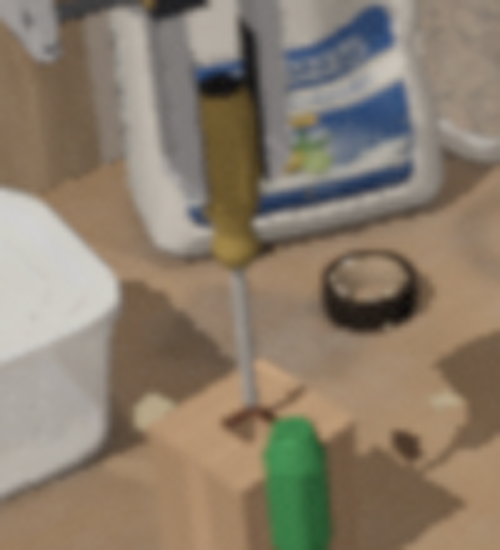

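Tip at crop (249,404) against expected (251,400), directly over the hole at about (250,418). Inserting.

Run:
```python
from h import *
h=r.move_straight([.5155,.166,.15],max_speed=.05,contact_N=8);st(f"mid {h}")
if not h:
    h=r.move_straight([.5155,.166,.122],max_speed=.03,contact_N=6);st(f"seat {h}")
```

```text
mid False t 20.02 tcp [0.5156 0.1661 0.1503] f [-0.3151 -0.6282 -0.2822] w 0.0253
seat True t 20.75 tcp [0.5157 0.1662 0.127 ] f [2.1659 2.0264 1.6793] w 0.025
```

Run:
```python
from h import *
r.grip(.09);st("open")
r.move_straight([.5155,.166,.28],max_speed=.12)
r.goto([.40,-.30,.33],q(1));st("away")
t=r.read_camera("top");c=r.read_camera("scene")
g=cv2.cvtColor(t["img"],cv2.COLOR_RGB2GRAY);hs=cv2.cvtColor(c["img"],cv2.COLOR_RGB2GRAY)
def cen(m,x0,x1,y0,y1):
    ys,xs=np.nonzero(m[y0:y1,x0:x1]);return xs.mean()+x0,ys.mean()+y0
a=cen(g<50,140,157,190,210);b=cen(hs<50,170,188,214,226);print(a,b,tri(t,a,c,b))
o=np.hstack([cv2.resize(c["img"][180:320,120:320],None,fx=2,fy=2),cv2.resize(t["img"][170:310,110:310],None,fx=2,fy=2)])
cv2.imwrite("pics/end.png",o[:,:,::-1])
```

```text
open t 21.84 tcp [0.5152 0.1659 0.1269] f [ 0.6975 -0.5233  0.118 ] w 0.0899
away t 25.02 tcp [ 0.4004 -0.2994  0.3299] f [-0.6186  0.7843 -0.1599] w 0.0899
(np.float64(145.53333333333333), np.float64(197.4)) (np.float64(176.54545454545453), np.float64(217.21212121212122)) (array([0.519 , 0.1671, 0.175 ]), np.float64(0.0016089412092872926))
```

View pics/end.png

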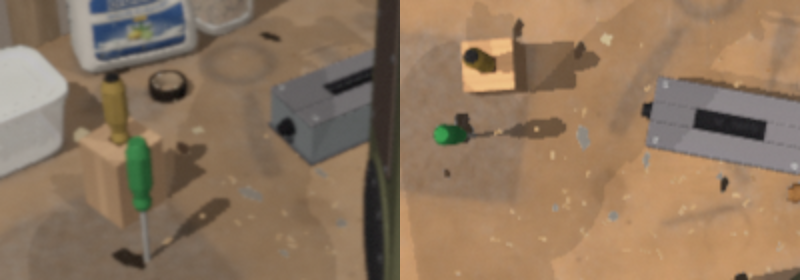

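The driver is back upright in its stand, end at z = 0.175 (0.1756 at the start). The green driver and the other things in view haven't moved. Handing in.

```bash
python3 -c "
from plant import r
print(r.sign_off(), r.get_state()['time_s'])"
```

```text
the job is handed in; nothing more can be done
the job is handed in; nothing more can be done
```

I carried out the whole job and handed it in after about 25 s of robot time. No verdict was reported.

- **Driver:** I took the yellow-handled screwdriver from its stand and lowered it into the slot, with light contact on the floor. I slid it along about 30 mm until the contact force vanished about 1 mm from the slot's middle.
- **Plunger:** I pushed it to a stiff stop 14.4 mm below the slot floor (14 mm expected) and held 20 N there without slipping.
- **Return:** The screwdriver is back in its hole at the same height as when I took it. It was then released.

**Last checks:**
- The handle end is at z = 0.175 m, against 0.1756 m at the start. It leans about 3 mm from its first position.
- The green driver and the black tape roll look unmoved. The tape measure and glue bottle were outside the last picture, but the arm stayed well above them.

**Did not agree:**
- My camera estimate of the tip height was about 4 mm off the contact measurement, so I used the contact.
- I read no force at 9 mm depth, where the 4 N plunger should already have been felt. That is why I pressed on to 20 N to confirm the stop. I have no direct view of the plunger.

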